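Screw the fallen cap back on the glue pot

TASK

The screw cap of the grey glue pot lies on its side on the bench. Stand it upright on the bench on its open rim and let go, then take it again by its grip bar from above and screw it onto the pot's neck: turn it backward (anticlockwise from above) until it drops into the thread, then forward (clockwise) until its rim sits fully home on the pot's shoulder, never forcing it, and let go. Leave the two wooden blocks and the roll of abrasive cloth where they are.

Things in the scene. Friction and masses are not known exactly. Their poses are not given: they have to be found in the camera images.
- cap: Black octagonal screw cap: a cup 66 mm across flats (71 over corners), 38 mm tall, with a grip bar on its closed top; 72 mm in all, 0.1 to 0.2 kg. Origin: centre of the open rim; own z: axis, from rim to bar; own x: along the bar. It first lies on a flat, own x up, own z level and pointing between the robot's left (+y) and 1 rad from there towards the robot: the bar is then an upright plate.
- cap_bar (a point): Middle of the cap's grip bar, 60 mm from the open rim along the cap's axis. The bar is 50 mm long (cap x), 12 mm thick (cap y) and stands 34 mm high on the cap's flat top, from cap z = 38 to 72 mm.
- cap_lugs (a point): On the cap's axis, 4 mm inside the open rim, level with the lower faces of its four thread lugs. The lugs lie 90 deg apart, on the cap's own x and y, are 14 deg wide and 4 mm thick and reach in to 21.5 mm from the axis. The cap's hollow is 55 mm wide and 31.5 mm deep.
- pot: Grey round steel glue pot screwed to the bench, 93 mm in diameter, foot 116 mm, shoulder 50 mm high. Origin: centre of its underside, z up. On the shoulder stands a coaxial bare metal screw neck 30 mm tall: a pilot tube of 40 mm diameter, chamfered to 35 mm at the top, with thread ridges out to 51 mm. The neck is turned about its axis at random; the pot's yaw does not tell how.
- pot_shoulder (a point): Centre of the pot's shoulder plane, on the neck's axis, 50 mm above the bench. The cap is home when its rim rests on the shoulder, its rim's centre here. Rim height over the shoulder: about 19.8 mm with the lugs on the stop teeth, 14.8 mm on the lip, 5 to 7 mm just dropped into the thread (so the true drop is 8 to 10 mm; off a tooth it is only 5 mm), 0 when home. Forcing spoils the thread.
- neck_lip (a point): On the neck's axis, 18 mm above the shoulder, level with the thread's lip. From above: four like sectors of 90 deg, each a 28 deg entry gap, then (clockwise) the lip, with a stop tooth 5 mm high on its last 8 deg before the next entry. Lugs on the lip jam on the teeth if turned clockwise; turned anticlockwise they reach the entries within 80 deg and drop in.
- neck_channel (a point): On the neck's axis, 10 mm above the shoulder, height of the channel's floor mid-entry. In the entries the lugs have 7 deg of free turn either way, then a firm stop backward. Forward (clockwise) the channel under the lip leads the cap down 6 mm in 56 deg, 2 mm up-and-down play, and ends 69 deg past mid-entry; the cap is home from 56 deg on. Pushing down alone does not move it; friction about 0.6.
- block_a: Tapered wooden block 28 x 50 x 63 mm standing behind the work; a bystander. Origin at the centre of its underside.
- block_b: Tapered wooden block 28 x 50 x 64 mm standing behind the work; a bystander. Origin at the centre of its underside.
- roll: Dark roll of abrasive cloth, 69 mm in diameter, 50 mm tall, standing behind the work; a bystander. Origin at the centre of its underside.
Things that resemble listed ones, but are neither listed nor needed, are in the scene too. Of the things shaped like the pot, the grey one is meant.

How it is judged:
On the way, in this order (a step that is already met when the one before it is completed fails the run):
1. the cap stands upright on its rim on the bench, let go (angle between cap's own z axis and vertical below 0.1 rad and height (world z) of cap below 0.006 m and contact force between the fingers and cap below 0.1 N), for 0.2 s.
2. the cap is on the neck and has dropped into the thread (horizontal distance between cap and pot_shoulder below 0.005 m and z of cap in the frame of pot below 0.06 m and angle between cap's own z axis and vertical below 0.12 rad), for 0.2 s.
At the end, for the whole second after the job is handed in: The cap is screwed home on the neck: its rim within 2 mm of the pot's shoulder, within 4 mm of the neck's axis, level within 0.06 rad, at rest and released (horizontal distance between cap and pot_shoulder below 0.004 m and z of cap in the frame of pot below 0.052 m and angle between cap's own z axis and vertical below 0.06 rad and linear speed of cap below 0.02 m/s); the robot touches nothing.
It fails at once if a wooden block or the roll of abrasive cloth is shoved more than 30 mm (distance of any of block_a, block_b, roll from where it was at the start of the episode above 0.03 m).
It fails at once if the cap is forced against the pot or its thread with more than 80 N (contact force between cap and pot above 80 N).
It also fails if it takes over 72 s, if anything falls off the work surface, if the arm or the gripper's body presses on something with over 40 N, if the wrist force passes 120 N, or if a joint passes its speed limit or range.

ROBOT

A 7-joint arm with a two-finger parallel gripper is mounted at the origin on a cart in front of the work surface, level with it; the furniture and walls round the work are solid. World frame = base frame: x ahead of the robot, y to its left, z up, the work surface at z = 0. Lengths are in m, angles in rad, forces in N, time in s.
With the tool pointing down it reaches from about 0.4 to 0.85 m from the base axis. Payload 4.5 kg.
Tool frame: the origin (TCP) lies at the centre of the arm's flange, where the gripper is bolted on; the fingertips stand 166 mm ahead of it and the grasp point (between the pads) lies 147 mm ahead of it (r.grip_depth is the distance from the TCP to the grasp point, in m); z points along the fingers, y is the line along which they close (so a half turn about z gives the same grasp; the last joint's range is limited). The gripper opens to 88 mm and grips with 3 to 60 N. Pads are 18 mm wide; open, the fingers measure 123 mm over their backs; the gripper's body (75 mm by 187 mm) begins 45 mm behind the grasp point.
Start: joints at [-1.26, 0.689, -0.195, 1.565, 0.157, 0.902, -0.215], TCP at [0.171, 0.601, 0.405] pointing down, gripper open.
Joint ranges: [-3.01, 3.01], [-0.46, 2.08], [-1.47, 1.51], [0.13, 2.56], [-1, 4.14], [0.04, 2.09], [-2.66, 2.66]. Speed limits (rad/s): [2.57, 2.57, 3.14, 3.14, 3.14, 3.14, 3.14].

INTERFACE

Orientations are given as a unit quaternion [x, y, z, w].
In Python, from plant import status, cams, r, finder gives the robot as it stands.
- The arm moves only by the tool play_rows, never from a script. Its argument "rows" is a list of rows, each a list of 7 numbers: the opening in per cent of the stroke, from 0 (shut) to 100 (fully open), then the shift along the tool's x, y, z in m, then the turn, a rotation vector about the tool's x, y, z in degrees. A call has 1 to 8 rows; each row shifts and turns the commanded pose from where the row before left it, along the tool's axes as they then stand; what a row does not reach is not made up. A row lasts 1/8 s, in which the tool goes at most 62.5 mm and 10.7 degrees, less where a joint would pass 70% of its speed; a pose out of reach is approached as far as the arm can. A call with a gripper value outside its range is refused whole. The fingers move at their own pace and stop on an object; "grip_force" is the grip in N (left out, the last holds). Time passes only in rows, so rows that do not move let the fingers close. It gives the time, the measured TCP pose, the force, the opening and the grip force at its end, in the units of the state.
- status.get_state(): the state, without advancing time (a new reading comes with each control period).
- cams.snapshot(name): name is "scene" or "top" or "wrist"; returns the picture (480x640x3 uint8, red, green, blue); there is no depth.
- cams.camera_params(name): a dict with "vfov" (degrees; the focal length in pixels is half the picture's height over the tangent of half this angle, whatever the lens; pixels are square), "cx", "cy" (the principal point, pixels), "R" (3x3) and "t" (3): a world point X has camera coordinates R X + t; the wrist camera has in their place "tool_from_camera" (4x4, takes a point from camera to tool coordinates, whose origin is the TCP and whose axes are the flange's). Camera axes: x right, y down, z forward; pixel columns grow to the right and rows downward; lengths in m; the calibration is good to about 2 mm. A picture is of the moment at which its call begins: read the wrist's pose just before it. camera_params takes no time and is no camera call.
- r.finish_job(): hands the job in; it is judged then, once.
Trained networks look in the newest picture that a camera, given by its name, has taken for a name from the list of things; names that differ only in an ending like _2 or _b are one class to them, and where a whole thing is asked for, a point or a joint stands for the part that bears it (a point fixed in the world has none). Each returns a list of dicts, best first, with "score" (0 to 1); they miss things now and then, are a little off and sometimes report something else, mostly with a low value. They report only what shows in the picture. A call takes as long as a camera call. They do not tell look-alikes from the thing itself.
- finder.spot_in(camera, label): "at" ([x, y, z] in m, in the coordinates of the camera as it stood for that picture, good to about 4 mm: the middle of the surface that is visible of it).
- finder.regions_of(camera, label): "mask" (480x640 bool, what is visible of it).
The state is a dict: "clock": time; "q": joint angles; "qd": joint speeds; "joint_torque": joint torques, N m; "tool_pos": TCP position; "eef_rot": TCP orientation; "contact_force": force on the tool from outside, world axes, zero at the start; "moment": the same for the moment, N m; "opening": opening from 0.0 (shut) to 1.0 (fully open); "finger_force": force on a finger pad.
Only numpy, scipy, OpenCV 4.12 (cv2) and the standard library are available. Lean on these libraries where they do the work, as an engineer would, in place of code of your own. Each camera call takes 0.05 s, during which the arm holds its last target. There are 200 camera calls.

## Working session

There is one attempt and no reset: what is moved stays moved. The work goes in short steps, Python scripts to look and compute and a tool call to move; the robot and the scene stay as the last step left them, time stands still between calls to the robot, and variables do not carry over. Pictures are saved under pics/ and viewed, at most 10 in all, crops included, and the job is handed in when it is done.

Besides the shell and the picture viewer there is one more tool, called after ">>>" as name(argument=value, ...), one argument or row to a line, values as JSON. play_rows: Moves the arm, as the interface text tells. Its arguments: {"type":"object","properties":{"rows":{"type":"array","items":{"type":"array","items":{"type":"number"}}},"grip_force":{"type":"number"}},"required":["rows"]}

```bash
mkdir -p pics; ls; python3 - <<'E'
from plant import status,cams,r,finder
import cv2,numpy as np
s=status.get_state(); print({k:np.round(v,3).tolist() for k,v in s.items()}, r.grip_depth)
ims=[]
for n in('scene','top'):
    im=cams.snapshot(n); cv2.imwrite(f'pics/{n}0.png',im[:,:,::-1])
    p=cams.camera_params(n); print(n,p)
    R=np.array(p['R']);t=np.array(p['t'])
    for l in('cap','cap_bar','pot','block_a','roll'):
        for d in finder.spot_in(n,l):
            a=np.array(d['at']);f=240/np.tan(np.radians(p['vfov']/2))
            print(n,l,round(d['score'],2),(R.T@(a-t)).round(3),(f*a[:2]/a[2]+[p['cx'],p['cy']]).round())
print(cams.camera_params('wrist'))
E
```

```text
pics
{'clock': 0.0, 'q': [-1.26, 0.69, -0.195, 1.566, 0.157, 0.903, -0.215], 'qd': [-0.001, -0.001, 0.002, 0.001, -0.001, 0.002, 0.001], 'joint_torque': [0.0, -52.756, -1.267, -15.343, -0.053, 0.007, 0.0], 'tool_pos': [0.171, 0.601, 0.404], 'eef_rot': [0.138, 0.99, -0.001, -0.0], 'contact_force': [0.355, 0.178, 0.592], 'moment': [0.014, 0.012, -0.009], 'finger_force': 0.0, 'opening': 1.0} 0.1473
scene {'vfov': 42.70238626044099, 'cx': 317.08911652120054, 'cy': 243.3018229987458, 'R': array([[ 0.69890391, -0.71485726,  0.02263663],
       [-0.39388162, -0.41112373, -0.82209157],
       [ 0.59698459,  0.56564686, -0.56890512]]), 't': array([-0.4445266 ,  0.28732347,  0.97624556])}
scene cap 0.97 [0.501 0.038 0.043] [259. 262.]
scene cap 0.23 [ 0.583 -0.23   0.04 ] [384. 306.]
scene cap_bar 0.64 [0.496 0.034 0.043] [258. 264.]
scene cap_bar 0.36 [ 0.589 -0.233  0.038] [387. 306.]
scene pot 0.75 [ 0.401 -0.23   0.05 ] [318. 349.]
scene pot 0.56 [ 0.586 -0.232  0.04 ] [386. 305.]
scene block_a 0.93 [0.71  0.069 0.026] [318. 225.]
scene block_a 0.77 [ 0.768 -0.048  0.033] [373. 233.]
scene
[... 508 characters left out ...]
41 0.058] [277. 291.]
top pot 0.87 [ 0.732 -0.319  0.044] [445. 187.]
top pot 0.55 [ 0.597 -0.202  0.047] [393. 249.]
top pot 0.55 [ 0.422 -0.207  0.046] [398. 334.]
top block_a 0.88 [0.704 0.077 0.049] [261. 198.]
top roll 0.74 [0.713 0.227 0.028] [191. 196.]
{'vfov': 63.66576983894222, 'cx': 319.2411635222389, 'cy': 243.2025146601897, 'tool_from_camera': array([[ 1.17399363e-03, -9.46564665e-01, -3.22511949e-01,
         8.50568134e-02],
       [ 9.99996886e-01,  4.01044801e-04,  2.46308746e-03,
         2.01182549e-04],
       [-2.20212981e-03, -3.22513836e-01,  9.46562188e-01,
         1.97328736e-02],
       [ 0.00000000e+00,  0.00000000e+00,  0.00000000e+00,
         1.00000000e+00]])}
```

View pics/scene0.png

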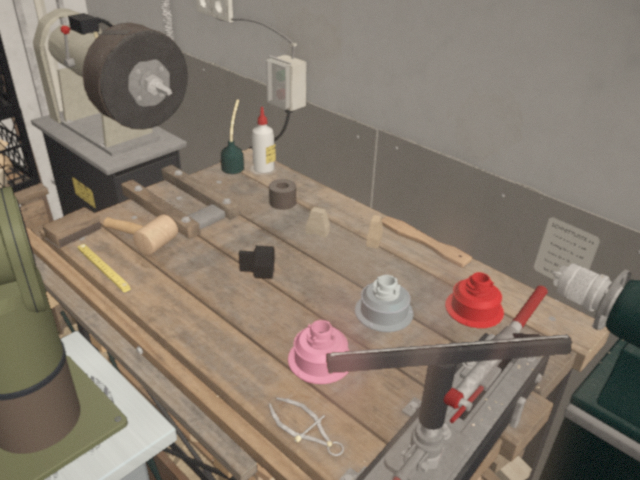

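View pics/top0.png

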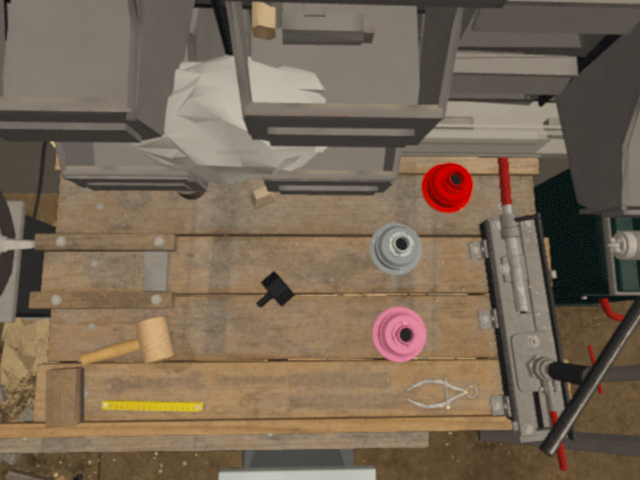

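Candidates for the pot: pink (318,350), grey (385,303) and red (475,300) in the scene view. The grey one is meant, at (397,250) in the top view. The only cap-like thing is the black piece at (258,262) in the scene view and (275,290) in the top view, with its bar pointing to +y and towards the robot. I'll move the wrist camera over it.

>>> play_rows(
  rows=[
    [100, -0.039, -0.037, 0.004, 0, 0, 0],
    [100, -0.039, -0.037, 0.004, 0, 0, 0],
    [100, -0.039, -0.037, 0.004, 0, 0, 0],
    [100, -0.039, -0.037, 0.004, 0, 0, 0],
    [100, -0.039, -0.037, 0.004, 0, 0, 0],
    [100, -0.039, -0.037, 0.004, 0, 0, 0],
    [100, -0.039, -0.037, 0.004, 0, 0, 0],
    [100, -0.039, -0.037, 0.004, 0, 0, 0],
  ],
)

```text
clock: 1.6
tool_pos: [0.3909, 0.2299, 0.3729]
eef_rot: [0.138, 0.99, 0.0, 0.0]
contact_force: [0.5, 1.7, -0.4]
opening: 1.002
finger_force: 0.0
```

>>> play_rows(
  rows=[
    [100, -0.039, -0.037, 0.004, 0, 0, 0],
    [100, -0.039, -0.037, 0.004, 0, 0, 0],
    [100, -0.039, -0.037, 0.004, 0, 0, 0],
    [100, -0.039, -0.037, 0.004, 0, 0, 0],
    [100, 0, 0, 0, 0, 0, 10],
    [100, 0, 0, 0, 0, 0, 10],
    [100, 0, 0, 0, 0, 0, 10],
    [100, 0, 0, 0, 0, 0, 4],
  ],
)

```text
clock: 2.6
tool_pos: [0.4998, 0.0463, 0.3569]
eef_rot: [0.423, 0.906, 0.0, 0.0]
contact_force: [0.1, 0.8, -0.3]
opening: 1.001
finger_force: 0.0
```

```bash
cat > h.py <<'E'
from plant import status,cams,r,finder
import cv2,numpy as np
from scipy.spatial.transform import Rotation as Ro
np.set_printoptions(suppress=True,precision=4)
def pose():
    s=status.get_state(); return s,np.array(s['tool_pos']),Ro.from_quat(s['eef_rot']).as_matrix()
def cam(n):
    """R,t (cam<-world), f,c"""
    p=cams.camera_params(n)
    if n=='wrist':
        s,P,T=pose(); W=np.eye(4);W[:3,:3]=T;W[:3,3]=P
        M=np.linalg.inv(W@np.array(p['tool_from_camera'])); R,t=M[:3,:3],M[:3,3]
    else: R,t=np.array(p['R']),np.array(p['t'])
    return R,t,240/np.tan(np.radians(p['vfov']/2)),np.array([p['cx'],p['cy']])
def snap(n,name=None):
    c=cam(n); im=cams.snapshot(n)
    if name: cv2.imwrite(f'pics/{name}.png',im[:,:,::-1])
    return c,im
def proj(c,X):
    a=np.atleast_2d(X)@c[0].T+c[1]; return c[2]*a[:,:2]/a[:,2:]+c[3]
def onplane(c,uv,z):
    d=c[0].T@np.append((np.array(uv)-c[3])/c[2],1); o=-c[0].T@c[1]
    return o+d*(z-o[2])/d[2]
def show():
    s,P,T=pose(); print('t',round(s['clock'],2),'P',P,'grasp',P+T[:,2]*r.grip_depth,'\nT cols x',T[:,0],'y',T[:,1],'z',T[:,2],'\nq',np.array(s['q']),'F',np.array(s['contact_force']),'M',np.array(s['moment']),'open',round(s['opening'],3),'ff',round(s['finger_force'],2))
    return s,P,T
E
python3 - <<'E'
from h import *
show()
c,im=snap('wrist','w1')
for l in('cap','cap_bar'):
    for d in finder.spot_in('wrist',l):
        a=np.array(d['at']);print(l,d['score'],c[0].T@(a-c[1]))
E
```

```text
t 2.6 P [0.4998 0.0463 0.3569] grasp [0.4999 0.0463 0.2096] 
T cols x [-0.6422  0.7665 -0.0004] y [0.7665 0.6422 0.0005] z [ 0.0006  0.     -1.    ] 
q [-0.1141  0.6032 -0.1112  1.9851  0.1192  0.5588  0.3904] F [ 0.1417  0.8215 -0.3139] M [-0.0314  0.0099 -0.0322] open 1.001 ff 0.0
cap 0.73 [0.5094 0.0482 0.0596]
cap_bar 0.73 [0.5088 0.0473 0.0565]
cap_bar 0.27 [ 0.5923 -0.1874  0.0431]
```

View pics/w1.png

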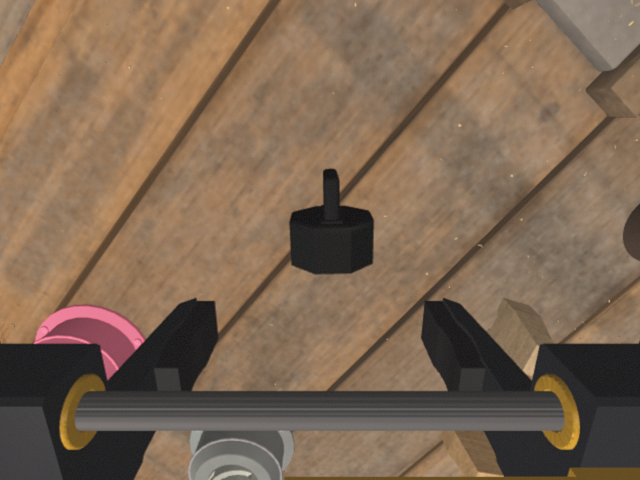

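The close view shows the black cap body at (332,240), with its upright bar plate at (331,195) pointing up the picture, almost exactly along the tool's x. So it is the cap. Next I fit its pose by silhouette.

```bash
cat >> h.py <<'E'
def capmodel():
    an=np.radians(22.5+45*np.arange(8)); rr=.033/np.cos(np.pi/8)
    o=np.c_[rr*np.cos(an),rr*np.sin(an)]
    cup=np.vstack([np.c_[o,0*an],np.c_[o,0*an+.038]])
    bar=np.array([[x,y,z] for x in(-.025,.025) for y in(-.006,.006) for z in(.038,.072)])
    return cup,bar
def render(c,parts,sh=(480,640)):
    m=np.zeros(sh,np.uint8)
    for p in parts: cv2.fillConvexPoly(m,np.round(cv2.convexHull(proj(c,p).astype(np.float32))*16).astype(int),1,shift=4)
    return m>0
def iou(a,b): return (a&b).sum()/max(1,(a|b).sum())
E
cat > fit.py <<'E'
from h import *
from scipy.optimize import minimize
def lying(v):
    x,y,a=v; h=np.array([-np.sin(a),np.cos(a),0]); up=np.array([0,0,1.]); A=np.c_[up,np.cross(h,up),h]
    return [p@A.T+[x,y,.033] for p in capmodel()]
obs=[]
for n in('wrist','scene','top'):
    c,im=snap(n); R=[d for d in finder.regions_of(n,'cap')]
    m=max(R,key=lambda d:d['score'])['mask']
    m=cv2.dilate(m.astype(np.uint8),np.ones((7,7)))>0
    dark=m&(im.max(2)<70); obs.append((c,dark)); print(n,dark.sum(),np.argwhere(dark).mean(0))
for o in (obs[:1],obs):
    best=None
    for a in(.5,.7,.9):
        f=lambda v:-sum(iou(render(c,lying(v)),d) for c,d in o)
        s=minimize(f,[.51,.03,a],method='Nelder-Mead',options=dict(initial_simplex=[[.51,.03,a],[.53,.03,a],[.51,.05,a],[.51,.03,a+.2]],xatol=1e-5))
        if best is None or s.fun<best.fun: best=s
    v=best.x; h=np.array([-np.sin(v[2]),np.cos(v[2])]); print(v,best.fun,'barmid',v[:2]+.06*h,[iou(render(c,lying(v)),d).round(3) for c,d in obs])
E
python3 fit.py
```

```text
wrist 5713 [234.2234 331.2388]
scene 779 [262.0706 257.7047]Traceback (most recent call last):
  File "fit.py", line 9, in <module>
    m=max(R,key=lambda d:d['score'])['mask']
      ~~~^^^^^^^^^^^^^^^^^^^^^^^^^^^
ValueError: max() iterable argument is empty
```

```bash
sed -i "s/('wrist','scene','top')/('wrist','scene')/" fit.py; python3 fit.py
```

```text
wrist 5731 [234.1789 331.5114]
scene 774 [262.1098 257.77  ]
[0.5281 0.0285 0.702 ] -0.9404234367306745 barmid [0.4894 0.0743] [np.float64(0.94), np.float64(0.707)]
[0.5294 0.0295 0.7469] -1.6622805563841658 barmid [0.4886 0.0735] [np.float64(0.938), np.float64(0.725)]
```

>>> play_rows(
  rows=[
    [100, 0, 0, 0, 0, -9, 0],
    [100, 0, 0, 0, 0, -9, 0],
    [100, 0, 0, 0, 0, -9, 0],
    [100, 0, 0, 0, 0, -9, 0],
    [100, 0, 0, 0, 0, -9, 0],
  ],
)

```text
clock: 3.88
tool_pos: [0.5012, 0.0476, 0.3576]
eef_rot: [0.396, 0.854, -0.144, 0.304]
contact_force: [-0.5, -0.4, 0.1]
opening: 0.999
finger_force: 0.0
```

```bash
cat >> h.py <<'E'
def delta(target, P=None,T=None):
    """tool-axis shift that brings the grasp point to target"""
    s,P,T=pose(); return T.T@(np.array(target)-(P+T[:,2]*r.grip_depth))
E
python3 - <<'E'
from h import *
s,P,T=show()
h=np.array([-np.sin(.70),np.cos(.70),0]);g=np.array([.5281,.0285,.033])+.063*h
print(delta(g-T[:,2]*.06),delta(g), 'angle err', T.T@np.array([h[1],-h[0],0]))
E
```

```text
t 3.88 P [0.5012 0.0476 0.3576] grasp [ 0.561  -0.0242  0.2437] 
T cols x [-0.5005  0.5892 -0.6343] y [ 0.7649  0.6441 -0.0052] z [ 0.4055 -0.4878 -0.773 ] 
q [-0.8576  0.7999  0.8401  2.179   0.8362  0.0789 -0.411 ] F [-0.4918 -0.3609  0.126 ] M [0.4383 0.4011 0.0089] open 0.999 ff 0.0
[0.2299 0.0099 0.0239] [0.2299 0.0099 0.0839] angle err [-0.0032  1.     -0.0041]
```

>>> play_rows(
  rows=[
    [100, 0.046, 0.002, 0.005, 0, 0, 0],
    [100, 0.046, 0.002, 0.005, 0, 0, 0],
    [100, 0.046, 0.002, 0.005, 0, 0, 0],
    [100, 0.046, 0.002, 0.005, 0, 0, 0],
    [100, 0.046, 0.002, 0.004, 0, 0, 0],
    [100, 0, 0, 0, 0, 0, 0],
  ],
)

```text
clock: 4.62
tool_pos: [0.4384, 0.1308, 0.2517]
eef_rot: [0.399, 0.854, -0.154, 0.295]
contact_force: [0.2, -0.7, 0.6]
opening: 1.002
finger_force: 0.0
```

```bash
python3 - <<'E'
from h import *
s,P,T=show()
h=np.array([-np.sin(.70),np.cos(.70),0]);g=np.array([.5281,.0285,.033])+.063*h
print(delta(g))
c,im=snap('wrist','w2')
A=np.c_[[0,0,1],np.cross(h,[0,0,1]),h]
m=render(c,[p@A.T+[.5281,.0285,.033] for p in capmodel()])
ct,_=cv2.findContours(m.astype(np.uint8),0,2); im=im[:,:,::-1].copy(); cv2.drawContours(im,ct,-1,(0,255,0),1); cv2.imwrite('pics/w2.png',im)
E
```

```text
t 4.62 P [0.4384 0.1308 0.2517] grasp [0.4944 0.0573 0.137 ] 
T cols x [-0.5073  0.5917 -0.6265] y [ 0.7735  0.6332 -0.0283] z [ 0.38   -0.499  -0.7789] 
q [-0.9074  0.9295  0.5034  2.2882  1.7491  0.2845 -1.652 ] F [ 0.1524 -0.7069  0.5713] M [0.4221 0.422  0.0337] open 1.002 ff 0.0
[0.0801 0.0099 0.0687]
```

View pics/w2.png

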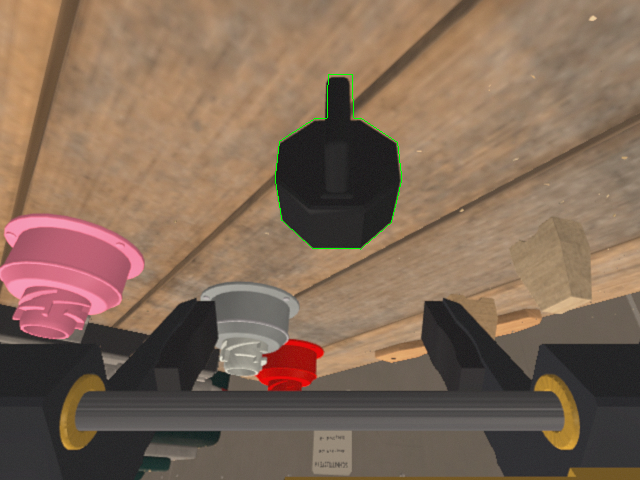

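The outline matches the cap, with its bar at (340,95), and the fingers straddle it. I continue to the grasp.

>>> play_rows(
  rows=[
    [100, 0.027, 0.003, 0.005, 0, 0, 0],
    [100, 0.027, 0.004, 0.005, 0, 0, 0],
    [100, 0.026, 0.003, 0.005, 0, 0, 0],
    [100, 0, 0, 0.01, 0, 0, 0],
    [100, 0, 0, 0.01, 0, 0, 0],
    [100, 0, 0, 0.01, 0, 0, 0],
  ],
)

```text
clock: 5.42
tool_pos: [0.4257, 0.1582, 0.1688]
eef_rot: [0.403, 0.851, -0.155, 0.298]
contact_force: [0.5, 0.4, -0.3]
opening: 1.002
finger_force: 0.0
```

```bash
python3 - <<'E'
from h import *
s,P,T=show()
h=np.array([-np.sin(.70),np.cos(.70),0]);g=np.array([.5281,.0285,.033])+.063*h
print(delta(g))
A=np.c_[h,[h[1],-h[0],0],[0,0,-1]]
print('rot to tilt45', np.degrees(Ro.from_matrix(T.T@A@Ro.from_euler('y',-42,degrees=True).as_matrix()).as_rotvec()))
E
```

```text
t 5.42 P [0.4257 0.1582 0.1688] grasp [0.4821 0.0839 0.0547] 
T cols x [-0.4976  0.5936 -0.6325] y [ 0.7784  0.6273 -0.0235] z [ 0.3828 -0.504  -0.7742] 
q [-0.8699  1.0803  0.3071  2.266   1.8678  0.4339 -1.9347] F [ 0.4914  0.3979 -0.3215] M [ 0.442   0.3353 -0.001 ] open 1.002 ff 0.0
[0.0067 0.0002 0.0226]
rot to tilt45 [-1.8308 -2.7672 -0.0634]
```

>>> play_rows(
  rows=[
    [100, 0.004, 0, 0.011, -1.8, 0, 0],
    [100, 0.003, 0, 0.011, 0, 0, 0],
    [0, 0, 0, 0, 0, 0, 0],
    [0, 0, 0, 0, 0, 0, 0],
    [0, 0, 0, 0, 0, 0, 0],
    [0, 0, 0, 0, 0, 0, 0],
    [0, 0, 0, 0, 0, 0, 0],
    [0, 0, 0, 0, 0, 0, 0],
  ],
  grip_force=20,
)

```text
clock: 6.42
tool_pos: [0.4299, 0.1526, 0.147]
eef_rot: [0.397, 0.854, -0.141, 0.304]
contact_force: [-0.4, 0.3, 0.5]
opening: 0.342
finger_force: 0.0
```

```bash
python3 - <<'E'
from h import *
s,P,T=show()
E
```

```text
t 6.42 P [0.4299 0.1526 0.147 ] grasp [0.4897 0.0815 0.0328] 
T cols x [-0.4998  0.5932 -0.6312] y [ 0.7649  0.6442 -0.0003] z [ 0.4064 -0.4829 -0.7756] 
q [-0.8083  1.1161  0.2291  2.2671  1.9799  0.5247 -2.0421] F [-0.3604  0.2941  0.478 ] M [ 0.4147  0.4049 -0.0042] open 0.342 ff 0.0
```

>>> play_rows(
  rows=[
    [0, -0.002, -0.005, 0, 0, 0, 0],
    [0, 0, 0, 0, 0, 0, 0],
    [0, 0, 0, 0, 0, 0, 0],
    [0, 0, 0, 0, 0, 0, 0],
  ],
)

```text
clock: 6.92
tool_pos: [0.4268, 0.1477, 0.1484]
eef_rot: [0.398, 0.854, -0.142, 0.304]
contact_force: [-1.2, -0.9, 1.1]
opening: 0.132
finger_force: 19.9
```

```bash
python3 - <<'E'
from h import *
s,P,T=show()
E
```

```text
t 6.92 P [0.4268 0.1477 0.1484] grasp [0.4866 0.0763 0.0342] 
T cols x [-0.4993  0.5931 -0.6316] y [ 0.7656  0.6433 -0.0012] z [ 0.4056 -0.4841 -0.7753] 
q [-0.7975  1.114   0.219   2.2819  1.997   0.5401 -2.0583] F [-1.1917 -0.9315  1.0751] M [-0.0182  0.4413 -0.2703] open 0.132 ff 19.92
```

>>> play_rows(
  rows=[
    [0, -0.016, 0, -0.019, 0, 0, 0],
    [0, -0.016, 0, -0.019, 0, 0, 0],
    [0, -0.016, 0, -0.019, 0, 0, 0],
    [0, -0.016, 0, -0.019, 0, 0, 0],
    [0, 0, 0, 0, 0, 0, 0],
  ],
)

```text
clock: 7.55
tool_pos: [0.4284, 0.1475, 0.2485]
eef_rot: [0.398, 0.854, -0.14, 0.304]
contact_force: [1.8, 0.7, -0.3]
opening: 0.134
finger_force: 19.9
```

>>> play_rows(
  rows=[
    [0, -0.023, 0, 0.0018, 0, 9, 0],
    [0, -0.023, 0, 0.0018, 0, 9, 0],
    [0, -0.023, 0, 0.0018, 0, 9, 0],
    [0, -0.023, 0, 0.0018, 0, 9, 0],
    [0, 0, 0, 0, 0, 0, 0],
  ],
)

```text
clock: 8.18
tool_pos: [0.4657, 0.1026, 0.2653]
eef_rot: [0.422, 0.894, -0.067, 0.132]
contact_force: [-0.3, -0.8, -1.8]
opening: 0.136
finger_force: 19.9
```

```bash
python3 - <<'E'
from h import *
s,P,T=show()
E
```

```text
t 8.18 P [0.4657 0.1026 0.2653] grasp [0.4922 0.0685 0.1244] 
T cols x [-0.6081  0.7379 -0.2929] y [ 0.7732  0.6342 -0.0076] z [ 0.1802 -0.2311 -0.9561] 
q [-0.4566  0.7618  0.0766  2.1857  1.1135  0.2618 -0.8055] F [-0.3379 -0.8299 -1.8408] M [ 0.2603  0.2905 -0.0138] open 0.136 ff 19.92
```

>>> play_rows(
  rows=[
    [0, -0.023, 0, 0.0018, 0, 9, 0],
    [0, -0.023, 0, 0.0018, 0, 9, 0],
    [0, -0.023, 0, 0.0018, 0, 9, 0],
    [0, -0.023, 0, 0.0018, 0, 9, 0],
    [0, -0.023, 0, 0.0018, 0, 9, 0],
    [0, -0.023, 0, 0.0018, 0, 9, 0],
    [0, -0.023, 0, 0.0018, 0, 9, 0],
    [0, 0, 0, 0, 0, 0, 0],
  ],
)

```text
clock: 9.18
tool_pos: [0.557, -0.0087, 0.2241]
eef_rot: [0.401, 0.839, 0.148, -0.338]
contact_force: [-0.1, -0.3, -1.1]
opening: 0.135
finger_force: 19.9
```

```bash
python3 - <<'E'
from h import *
s,P,T=show()
E
```

```text
t 9.18 P [ 0.557  -0.0087  0.2241] grasp [0.4909 0.0678 0.117 ] 
T cols x [-0.4503  0.5718  0.6858] y [ 0.7721  0.6351 -0.0225] z [-0.4484  0.5194 -0.7275] 
q [ 0.5337  1.1843 -0.9302  1.6325  0.2458  1.0644  0.3478] F [-0.1133 -0.3243 -1.0838] M [-0.619  -0.5025 -0.0005] open 0.135 ff 19.92
```

>>> play_rows(
  rows=[
    [0, -0.01, 0, 0.0004, 0, 4, 0],
    [0, -0.01, 0, 0.0004, 0, 4, 0],
    [0, 0, 0, 0, 0, 0, 0],
    [0, 0, 0, 0, 0, 0, 0],
  ],
)

```text
clock: 9.68
tool_pos: [0.5652, -0.0162, 0.2152]
eef_rot: [0.385, 0.816, 0.177, -0.394]
contact_force: [-0.1, 0.5, -1.7]
opening: 0.134
finger_force: 19.9
```

```bash
cat > fit2.py <<'E'
from h import *
from scipy.optimize import minimize
s,P,T=show(); g=P+T[:,2]*r.grip_depth
c,im=snap('wrist','w3')
m=max(finder.regions_of('wrist','cap'),key=lambda d:d['score'])['mask']
m=cv2.dilate(m.astype(np.uint8),np.ones((7,7)))>0
# cap axis in tool x-z plane at angle b from tool x ; grasp at z=d
def parts(v):
    b,d,k=v[0],v[1],v[2]
    z=np.cos(b)*T[:,0]-np.sin(b)*T[:,2]; y=T[:,1]; x=np.cross(y,z); A=np.c_[x,y,z]
    o=g-d*z+x*k
    return [p@A.T+o for p in capmodel()],A,o
cup=lambda v:parts(v)[0]
f=lambda v:-iou(render(c,cup(v)),m)
best=min((minimize(f,[b,.063,0],method='Nelder-Mead',options=dict(initial_simplex=[[b,.063,0],[b+.1,.063,0],[b,.068,0],[b,.063,.006]])) for b in(.5,.65,.8)),key=lambda s:s.fun)
_,A,o=parts(best.x); print(best.x,best.fun,'cap z',A[:,2],'x',A[:,0],'rim',o, 'tilt deg',np.degrees(np.arccos(A[2,2])))
im=im[:,:,::-1].copy(); ct,_=cv2.findContours(render(c,cup(best.x)).astype(np.uint8),0,2); cv2.drawContours(im,ct,-1,(0,255,0),1)
ct,_=cv2.findContours(m.astype(np.uint8),0,2); cv2.drawContours(im,ct,-1,(0,0,255),1);cv2.imwrite('pics/w3.png',im)
E
python3 fit2.py
```

```text
t 9.68 P [ 0.5652 -0.0162  0.2152] grasp [0.4907 0.0711 0.1228] 
T cols x [-0.3929  0.489   0.7788] y [ 0.768   0.6403 -0.0146] z [-0.5058  0.5924 -0.6271] 
q [ 0.5602  1.2544 -0.966   1.562   0.1829  1.1689  0.4013] F [-0.0961  0.4733 -1.6919] M [-0.6833 -0.575   0.0059] open 0.134 ff 19.92
[ 0.6807  0.0605 -0.0011] -0.36739201955162853 cap z [0.013  0.0072 0.9999] x [ 0.6403 -0.7681 -0.0028] rim [0.4892 0.0715 0.0623] tilt deg 0.8516007312890704
```

View pics/w3.png

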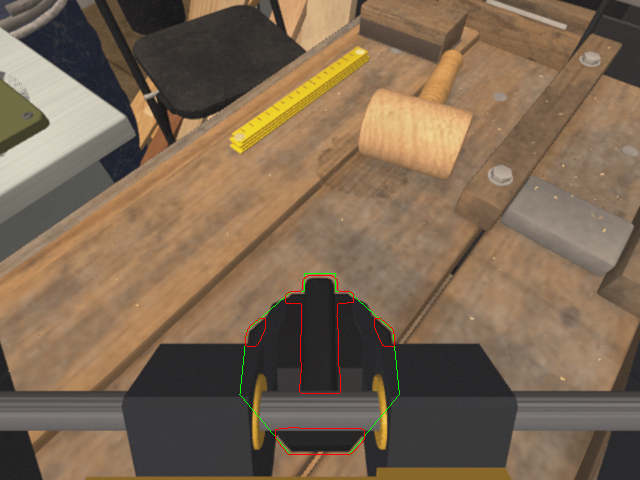

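The outlines of the visible cap parts agree: the cap is upright in the grip, with its bar at (320,335) and the cup around it. I lower it.

>>> play_rows(
  rows=[
    [0, -0.014, 0, 0.0113, 0, 0, 0],
    [0, -0.014, 0, 0.0113, 0, 0, 0],
    [0, -0.014, 0, 0.0113, 0, 0, 0],
    [0, 0, 0, 0, 0, 0, 0],
  ],
)

```text
clock: 10.28
tool_pos: [0.5643, -0.0183, 0.1583]
eef_rot: [0.386, 0.814, 0.178, -0.396]
contact_force: [-0.6, 0.2, -0.7]
opening: 0.131
finger_force: 19.9
```

```bash
python3 - <<'E'
from h import *
s,P,T=show()
E
```

```text
t 10.28 P [ 0.5643 -0.0183  0.1583] grasp [0.4897 0.0695 0.0666] 
T cols x [-0.3876  0.4876  0.7823] y [ 0.7701  0.6377 -0.0159] z [-0.5066  0.5963 -0.6227] 
q [ 0.5512  1.3363 -0.9294  1.546   0.2254  1.1244  0.43  ] F [-0.5723  0.2075 -0.7462] M [-0.6991 -0.4995  0.052 ] open 0.131 ff 19.92
```

>>> play_rows(
  rows=[
    [0, -0.002, 0, 0.0016, 0, 0, 0],
    [0, 0, 0, 0, 0, 0, 0],
  ],
)

```text
clock: 10.52
tool_pos: [0.5651, -0.0182, 0.1582]
eef_rot: [0.386, 0.814, 0.179, -0.395]
contact_force: [0.0, 0.1, -0.8]
opening: 0.133
finger_force: 19.9
```

>>> play_rows(
  rows=[
    [0, -0.0016, 0, 0.0013, 0, 0, 0],
    [0, 0, 0, 0, 0, 0, 0],
  ],
)

```text
clock: 10.78
tool_pos: [0.5651, -0.0182, 0.1564]
eef_rot: [0.386, 0.814, 0.179, -0.395]
contact_force: [-0.2, -0.7, 1.0]
opening: 0.136
finger_force: 19.9
```

>>> play_rows(
  rows=[
    [0, -0.0012, 0, 0.001, 0, 0, 0],
    [0, 0, 0, 0, 0, 0, 0],
  ],
)

```text
clock: 11.02
tool_pos: [0.5649, -0.0181, 0.1559]
eef_rot: [0.386, 0.814, 0.179, -0.395]
contact_force: [-1.1, -3.2, 7.7]
opening: 0.137
finger_force: 20.0
```

>>> play_rows(
  rows=[
    [0, -0.0008, 0, 0.0006, 0, 0, 0],
    [0, 0, 0, 0, 0, 0, 0],
  ],
)

```text
clock: 11.28
tool_pos: [0.5649, -0.0181, 0.1557]
eef_rot: [0.385, 0.814, 0.18, -0.396]
contact_force: [-1.2, -4.9, 12.4]
opening: 0.133
finger_force: 20.0
```

>>> play_rows(
  rows=[
    [0, 0.0012, 0, -0.001, 0, 0, 0],
    [60, 0, 0, 0, 0, 0, 0],
    [60, 0, 0, 0, 0, 0, 0],
    [60, 0, 0, 0, 0, 0, 0],
    [60, 0, 0, 0, 0, 0, 0],
    [60, 0, 0, 0, 0, 0, 0],
  ],
)

```text
clock: 12.02
tool_pos: [0.5649, -0.0182, 0.1547]
eef_rot: [0.386, 0.814, 0.179, -0.395]
contact_force: [0.4, -0.1, -0.7]
opening: 0.601
finger_force: 0.0
```

>>> play_rows(
  rows=[
    [60, 0, 0, -0.02, 0, 0, 0],
    [60, 0, 0, -0.04, 0, 0, 0],
    [60, 0, 0, -0.05, 0, 0, 0],
    [60, 0, 0, -0.05, 0, 0, 0],
    [60, 0.02, 0, -0.04, 0, 0, 0],
    [60, 0, 0, 0, 0, 0, 0],
  ],
)

```text
clock: 12.78
tool_pos: [0.6595, -0.1284, 0.2987]
eef_rot: [0.387, 0.815, 0.181, -0.392]
contact_force: [-0.8, 0.5, -0.2]
opening: 0.602
finger_force: 0.0
```

```bash
python3 - <<'E'
from h import *
s,P,T=show()
for n in('wrist','scene','top'):
    c,im=snap(n,'a_'+n)
    for d in finder.spot_in(n,'cap'):
        a=np.array(d['at']);print(n,d['score'],c[0].T@(a-c[1]))
E
```

```text
t 12.78 P [ 0.6595 -0.1284  0.2987] grasp [ 0.586  -0.0404  0.2063] 
T cols x [-0.3935  0.4888  0.7786] y [ 0.7722  0.6353 -0.0087] z [-0.4989  0.5978 -0.6275] 
q [ 0.5819  1.2279 -0.9598  1.1148  0.1504  1.6319  0.4929] F [-0.8283  0.482  -0.2457] M [-0.5863 -0.441  -0.0331] open 0.602 ff 0.0
wrist 0.7 [0.4975 0.062  0.0349]
scene 0.96 [0.4851 0.0561 0.0341]
top 0.58 [0.4856 0.069  0.0371]
```

View pics/a_wrist.png

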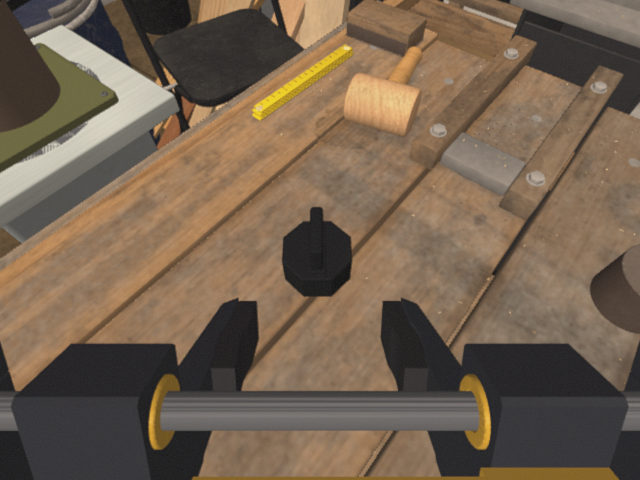

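The cap stands upright at (317,255), bar up and released. Next I turn the tool vertical and take a view of cap and pot.

>>> play_rows(
  rows=[
    [60, 0.0217, 0, 0.0016, 0, -8.5, 0],
    [60, 0.0217, 0, 0.0016, 0, -8.5, 0],
    [60, 0.0217, 0, 0.0016, 0, -8.5, 0],
    [60, 0.0217, 0, 0.0016, 0, -8.5, 0],
    [60, 0.0217, 0, 0.0016, 0, -8.5, 0],
    [60, 0.0217, 0, 0.0016, 0, -8.5, 0],
    [60, 0, 0, 0, 0, 0, 0],
  ],
)

```text
clock: 13.95
tool_pos: [0.5846, -0.0369, 0.3511]
eef_rot: [0.423, 0.906, -0.005, -0.007]
contact_force: [0.1, -0.3, 0.6]
opening: 0.602
finger_force: 0.0
```

```bash
cat > fit3.py <<'E'
from h import *
from scipy.optimize import minimize
s,P,T=show()
def up(v):
    x,y,a=v; A=Ro.from_euler('z',a).as_matrix(); return [p@A.T+[x,y,0] for p in capmodel()]
obs=[]
for n in('wrist','scene'):
    c,im=snap(n,'b_'+n)
    L=finder.regions_of(n,'cap')
    if not L: print(n,'none'); continue
    m=max(L,key=lambda d:d['score'])['mask']
    obs.append((c,m))
for o in([obs[0]],obs):
    f=lambda v:-sum(iou(render(c,up(v)),d) for c,d in o)
    best=min((minimize(f,[.49,.07,a],method='Nelder-Mead',options=dict(initial_simplex=[[.49,.07,a],[.50,.07,a],[.49,.08,a],[.49,.07,a+.2]],xatol=1e-5)) for a in(-1.1,-.9,-.7)),key=lambda s:s.fun)
    v=best.x; print(v,best.fun,[iou(render(c,up(v)),d).round(3) for c,d in obs])
print('tilt fix deg (rotvec tool):',np.degrees(np.cross([0,0,1],T.T@[0,0,-1])),'x az',np.arctan2(T[1,0],T[0,0]))
print('delta over bar', delta([v[0],v[1],.12]))
E
python3 fit3.py
```

```text
t 13.95 P [ 0.5846 -0.0369  0.3511] grasp [ 0.5822 -0.0375  0.2038] 
T cols x [-0.6428  0.766   0.0077] y [ 0.7659  0.6428 -0.0148] z [-0.0163 -0.0036 -0.9999] 
q [ 0.3851  0.7948 -0.7244  1.7175  0.6474  0.9031  0.0817] F [ 0.1207 -0.2504  0.566 ] M [-0.0342  0.0266  0.0902] open 0.602 ff 0.0
[ 0.4888  0.0719 -0.8544] -0.9834470741977639 [np.float64(0.983), np.float64(0.884)]
[ 0.4897  0.0706 -0.9193] -1.8960094995037573 [np.float64(0.961), np.float64(0.935)]
tilt fix deg (rotvec tool): [-0.8487 -0.4413  0.    ] x az 2.2689652244317178
delta over bar [ 0.1463 -0.0006  0.0836]
```

>>> play_rows(
  rows=[
    [60, -0.036, -0.0285, 0, -0.8, -0.4, 0],
    [60, -0.036, -0.0285, 0, 0, 0, 0],
    [60, -0.036, -0.0285, 0, 0, 0, 0],
    [60, -0.036, -0.0285, 0, 0, 0, 0],
    [60, 0, 0, 0, 0, 0, 0],
    [60, 0, 0, 0, 0, 0, 0],
  ],
)

```text
clock: 14.9
tool_pos: [0.5902, -0.2239, 0.35]
eef_rot: [0.426, 0.905, 0.001, -0.0]
contact_force: [0.4, 0.8, -0.3]
opening: 0.602
finger_force: 0.0
```

```bash
python3 - <<'E'
from h import *
s,P,T=show()
for n in('wrist','scene','top'):
    c,im=snap(n,'p_'+n)
    for d in finder.regions_of(n,'pot'):
        m=d['mask']; print(n,round(d['score'],2),m.sum(),np.argwhere(m).mean(0)[::-1], im[m].mean(0), onplane(c,np.argwhere(m).mean(0)[::-1],.04))
    np.save(f'pics/{n}_m.npy',[d['mask'] for d in finder.regions_of(n,'pot')])
E
```

```text
t 14.9 P [ 0.5902 -0.2239  0.35  ] grasp [ 0.5902 -0.2236  0.2027] 
T cols x [-0.6364  0.7714  0.0016] y [0.7714 0.6364 0.0015] z [ 0.0001  0.0022 -1.    ] 
q [ 0.6763  0.8528 -0.7433  1.5823  0.6614  0.9733  0.4094] F [ 0.3612  0.7771 -0.314 ] M [ 0.0198 -0.0001  0.0166] open 0.602 ff 0.0
wrist 0.93 5568 [360.6509 395.2866] [156.1645  17.1313  14.0797] [ 0.7218 -0.3224  0.04  ]
wrist 0.78 20402 [149.9576  69.2239] [204.1711 111.1302 132.5605] [ 0.4288 -0.2102  0.04  ]
wrist 0.66 14160 [340.6736 214.8496] [139.2433 136.9658 130.0149] [ 0.5971 -0.205   0.04  ]
scene 0.88 2350 [475.8843 302.6723] [189.0566  68.5557  63.8655] [ 0.7178 -0.3477  0.04  ]
scene 0.83 2387 [316.4122 352.0809] [215.0247 147.6866 162.145 ] [ 0.4022 -0.2258  0.04  ]
scene 0.65 2433 [384.8356 305.5984] [165.0748 162.9256 157.926 ] [ 0.5843 -0.2302  0.04  ]
top 0.92 665 [435.8015 177.9549] [172.7504  19.8451  11.1564] [ 0.7541 -0.3011  0.04  ]
top 0.86 2299 [398.4298 334.0374] [204.2105 122.2766 141.5872] [ 0.4204 -0.2092  0.04  ]
top 0.74 1914 [393.21   250.6625] [140.1489 139.7858 132.6902] [ 0.594  -0.2031  0.04  ]
```

View pics/p_wrist.png

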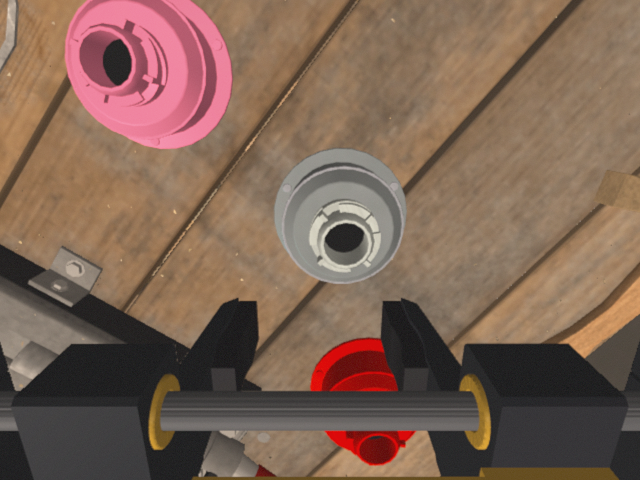

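The grey pot is at (340,215), its neck's tube mouth at (344,237); pink and red pots stand to either side. I fit its axis.

```bash
cat > fitpot.py <<'E'
from h import *
from scipy.optimize import minimize
an=np.linspace(0,2*np.pi,72)
cyl=lambda R,z0,z1,R1=None:np.vstack([np.c_[R*np.cos(an),R*np.sin(an),0*an+z0],np.c_[(R1 or R)*np.cos(an),(R1 or R)*np.sin(an),0*an+z1]])
def parts(v): return [p+[v[0],v[1],0] for p in(cyl(.058,0,v[2]),cyl(.0465,0,.05),cyl(.0255,.05,.068),cyl(.02,.05,.0775),cyl(.02,.0775,.08,.0175))]
s,P,T=pose(); obs=[]
for n in('wrist','scene','top'):
    c=cam(n); M=np.load(f'pics/{n}_m.npy')
    k=min(range(len(M)),key=lambda k:np.linalg.norm(onplane(c,np.argwhere(M[k]).mean(0)[::-1],.04)[:2]-[.592,-.21])); obs.append((c,M[k]))
for o in([obs[0]],[obs[1]],[obs[2]],obs):
    f=lambda v:-sum(iou(render(c,parts(v)),d) for c,d in o)
    b=minimize(f,[.59,-.21,.01],method='Nelder-Mead',options=dict(initial_simplex=[[.59,-.21,.01],[.60,-.21,.01],[.59,-.2,.01],[.59,-.21,.02]],xatol=1e-5)); print(b.x,b.fun)
c=obs[0][0]; im=cv2.imread('pics/p_wrist.png')
# hole in tube top: dark blob near neck
uv=proj(c,[[b.x[0],b.x[1],.08]])[0]; print('proj tube top',uv)
g=im.max(2); m=(g<45).astype(np.uint8); n,l,st,ce=cv2.connectedComponentsWithStats(m)
k=l[int(uv[1]),int(uv[0])]; print('hole',ce[k],st[k])
# bright tube+ridges ellipse
print('hole->z .08',onplane(c,ce[k],.08), 'z .07',onplane(c,ce[k],.07))
E
python3 fitpot.py
```

```text
[ 0.6046 -0.2109  0.0004] -0.9560513860716701
[ 0.6086 -0.2129  0.0004] -0.9275638581776592
[ 0.6031 -0.2131 -0.0001] -0.8521816562778273
[ 0.6056 -0.2122  0.0004] -2.70112941568014
proj tube top [345.7185 244.947 ]
hole [344.2742 237.3894] [326 224  37  28 755]
hole->z .08 [ 0.6012 -0.2087  0.08  ] z .07 [ 0.6038 -0.2108  0.07  ]
```

```bash
cat > edge.py <<'E'
from fitpot import *
def grad(im):
    g=cv2.GaussianBlur(im.astype(np.float32),(0,0),1.0); gx=cv2.Sobel(g,cv2.CV_32F,1,0);gy=cv2.Sobel(g,cv2.CV_32F,0,1)
    return np.sqrt((gx**2+gy**2).sum(2))
def scan(c,G,R,z,x0,y0,rng=.008):
    t=np.linspace(0,2*np.pi,240)
    best=[]
    for x in np.arange(x0-rng,x0+rng,.0005):
        for y in np.arange(y0-rng,y0+rng,.0005):
            uv=proj(c,np.c_[x+R*np.cos(t),y+R*np.sin(t),0*t+z]).astype(np.float32)
            v=cv2.remap(G,uv[None,:,0],uv[None,:,1],1)[0]; best.append((np.minimum(v,120).mean(),x,y))
    return max(best)
if __name__=='__main__':
  for n in('wrist','scene','top'):
    c=cam(n);G=grad(cv2.imread(f'pics/p_{n}.png'))
    for R,z in((.0465,.05),(.058,.0),(.058,.004),(.058,.008),(.0255,.068),(.0175,.08),(.02,.0775)):
        print(n,R,z,np.array(scan(c,G,R,z,.603,-.21)))
E
python3 edge.py | tail -21
```

```text
wrist 0.0465 0.05 [100.7345   0.603   -0.21  ]
wrist 0.058 0.0 [94.6425  0.6065 -0.2125]
wrist 0.058 0.004 [98.2774  0.606  -0.2125]
wrist 0.058 0.008 [96.6296  0.606  -0.2125]
wrist 0.0255 0.068 [110.5428   0.6045  -0.2115]
wrist 0.0175 0.08 [116.1702   0.6065  -0.2095]
wrist 0.02 0.0775 [112.9347   0.6025  -0.2095]
scene 0.0465 0.05 [75.3195  0.5955 -0.218 ]
scene 0.058 0.0 [88.2553  0.6105 -0.211 ]
scene 0.058 0.004 [88.0255  0.607  -0.2135]
scene 0.058 0.008 [87.507  0.603 -0.216]
scene 0.0255 0.068 [99.4906  0.6055 -0.2115]
scene 0.0175 0.08 [111.4217   0.6085  -0.213 ]
scene 0.02 0.0775 [110.77     0.6095  -0.209 ]
top 0.0465 0.05 [96.0781  0.595  -0.218 ]
top 0.058 0.0 [108.8595   0.605   -0.2155]
top 0.058 0.004 [108.6641   0.6045  -0.2145]
top 0.058 0.008 [108.3519   0.604   -0.214 ]
top 0.0255 0.068 [116.6704   0.604   -0.213 ]
top 0.0175 0.08 [120.       0.6015  -0.209 ]
top 0.02 0.0775 [117.02    0.599  -0.217]
```

>>> play_rows(
  rows=[
    [60, 0.0488, 0.0183, 0.0138, 0, 0, -1.5],
    [60, 0.0488, 0.0183, 0.0138, 0, 0, 0],
    [60, 0.0488, 0.0183, 0.0138, 0, 0, 0],
    [60, 0.0488, 0.0183, 0.0138, 0, 0, 0],
    [60, 0.0488, 0.0183, 0.0138, 0, 0, 0],
    [60, 0.0488, 0.0183, 0.0138, 0, 0, 0],
    [60, 0, 0, 0, 0, 0, 0],
  ],
)

```text
clock: 16.23
tool_pos: [0.4802, 0.0752, 0.2678]
eef_rot: [0.409, 0.913, 0.001, -0.001]
contact_force: [0.0, -0.2, 1.2]
opening: 0.598
finger_force: 0.0
```

```bash
python3 - <<'E'
from h import *
s,P,T=show()
print(delta([.4888,.0719,.062]))
print('tilt fix',np.degrees(np.cross([0,0,1],T.T@[0,0,-1])),np.arctan2(T[1,0],T[0,0]))
E
```

```text
t 16.23 P [0.4802 0.0752 0.2678] grasp [0.4801 0.0756 0.1205] 
T cols x [-0.6655  0.7464  0.0025] y [0.7464 0.6655 0.0018] z [-0.0003  0.0031 -1.    ] 
q [ 0.0846  0.8    -0.5487  2.0815  0.8779  0.5037 -0.4016] F [ 0.0108 -0.1861  1.1747] M [-0.0553 -0.0291 -0.0045] open 0.598 ff 0.0
[-0.0087  0.0039  0.0585]
tilt fix [ 0.1048 -0.1413  0.    ] 2.2989807994297236
```

>>> play_rows(
  rows=[
    [60, -0.0087, 0.0039, 0, 0.1, -0.14, 0.7],
    [60, 0, 0, 0.019, 0, 0, 0],
    [60, 0, 0, 0.019, 0, 0, 0],
    [60, 0, 0, 0.015, 0, 0, 0],
    [60, 0, 0, 0.005, 0, 0, 0],
    [60, 0, 0, 0, 0, 0, 0],
  ],
  grip_force=30,
)

```text
clock: 16.98
tool_pos: [0.491, 0.0646, 0.2098]
eef_rot: [0.42, 0.907, -0.001, 0.002]
contact_force: [-0.5, -0.8, -0.3]
opening: 0.6
finger_force: 0.0
```

```bash
python3 - <<'E'
from h import *
s,P,T=show()
print(delta([.4888,.0719,.062]))
print('tilt fix',np.degrees(np.cross([0,0,1],T.T@[0,0,-1])),np.arctan2(T[1,0],T[0,0]))
E
```

```text
t 16.98 P [0.491  0.0646 0.2098] grasp [0.4912 0.064  0.0625] 
T cols x [-0.6466  0.7628 -0.0039] y [ 0.7628  0.6466 -0.0012] z [ 0.0016 -0.0038 -1.    ] 
q [ 0.0252  0.8969 -0.4131  2.0772  1.0141  0.3834 -0.5182] F [-0.4985 -0.8473 -0.3052] M [-0.0808  0.0265 -0.0273] open 0.6 ff 0.0
[0.0076 0.0032 0.0005]
tilt fix [-0.0703  0.2248  0.    ] 2.2739428481615023
```

>>> play_rows(
  rows=[
    [60, 0.0076, 0.0032, 0, 0, 0.2, -0.7],
    [60, 0, 0, 0, 0, 0, 0],
    [0, 0, 0, 0, 0, 0, 0],
    [0, 0, 0, 0, 0, 0, 0],
    [0, 0, 0, 0, 0, 0, 0],
  ],
)

```text
clock: 17.6
tool_pos: [0.4879, 0.0735, 0.2098]
eef_rot: [0.414, 0.91, -0.001, -0.0]
contact_force: [-0.9, -0.5, -0.1]
opening: 0.286
finger_force: 0.0
```

>>> play_rows(
  rows=[
    [0, 0, 0, 0, 0, 0, 0],
    [0, 0, 0, 0, 0, 0, 0],
    [0, 0, 0, 0, 0, 0, 0],
  ],
)

```text
clock: 17.98
tool_pos: [0.4878, 0.0735, 0.2097]
eef_rot: [0.414, 0.91, -0.001, -0.001]
contact_force: [-0.7, -0.5, -0.2]
opening: 0.135
finger_force: 29.9
```

```bash
python3 - <<'E'
from h import *
s,P,T=show()
print(delta([.4888,.0719,.062]))
E
```

```text
t 17.98 P [0.4878 0.0735 0.2097] grasp [0.4876 0.0734 0.0624] 
T cols x [-0.6577  0.7533  0.0004] y [ 0.7533  0.6577 -0.0016] z [-0.0015 -0.0008 -1.    ] 
q [ 0.0093  0.8971 -0.4165  2.0816  1.0154  0.3817 -0.5241] F [-0.6798 -0.4956 -0.1956] M [-0.0606  0.0375  0.    ] open 0.135 ff 29.91
[-0.0019 -0.      0.0004]
```

>>> play_rows(
  rows=[
    [0, 0, 0, -0.02, 0, 0, 0],
    [0, 0, 0, -0.05, 0, 0, 0],
    [0, 0, 0, -0.045, 0, 0, 0],
    [0, -0.042, -0.014, 0, 0, 0, 0],
    [0, -0.042, -0.014, 0, 0, 0, 0],
    [0, -0.042, -0.014, 0, 0, 0, 0],
    [0, -0.042, -0.014, 0, 0, 0, 0],
    [0, -0.042, -0.014, 0, 0, 0, 0],
  ],
)

```text
clock: 18.98
tool_pos: [0.5735, -0.1321, 0.3245]
eef_rot: [0.414, 0.91, -0.001, -0.001]
contact_force: [-0.1, 1.0, -1.0]
opening: 0.132
finger_force: 29.9
```

```bash
cat > t.py <<'E'
from h import *
import sys
X=np.array([.6045,-.2115]); off=-.0019
s,P,T=show(); tg=np.r_[X-off*T[:2,0],float(sys.argv[1])+.0624]
print('delta',delta(tg),'tilt fix',np.degrees(np.cross([0,0,1],T.T@[0,0,-1])),'az',np.arctan2(T[1,0],T[0,0]),'rim z',P[2]+T[2,2]*r.grip_depth-.0624)
E
python3 t.py .10
```

```text
t 18.98 P [ 0.5735 -0.1321  0.3245] grasp [ 0.5733 -0.1322  0.1772] 
T cols x [-0.6577  0.7533  0.0009] y [ 0.7533  0.6577 -0.0017] z [-0.0019 -0.0004 -1.    ] 
q [ 0.5454  0.8339 -0.7193  1.7371  0.7068  0.8509  0.2174] F [-0.0871  0.9713 -0.9557] M [-0.0139 -0.005  -0.0203] open 0.132 ff 29.91
delta [-0.0784 -0.0286  0.0148] tilt fix [-0.0952 -0.0536  0.    ] az 2.2885538042058466 rim z 0.11479653230599669
```

>>> play_rows(
  rows=[
    [0, -0.04, -0.0143, 0, 0, 0, 0],
    [0, -0.0384, -0.0143, 0, 0, 0, 0],
    [0, 0, 0, 0, 0, 0, 0],
    [0, 0, 0, 0, 0, 0, 0],
  ],
)

```text
clock: 19.48
tool_pos: [0.603, -0.2076, 0.3244]
eef_rot: [0.413, 0.911, -0.0, -0.001]
contact_force: [0.0, 1.4, -1.6]
opening: 0.138
finger_force: 29.9
```

```bash
python3 t.py .10; cat > look.py <<'E'
from edge import *
import sys
# above-neck check: shoulder/foot of pot and cap in scene+top views
for n in('scene','wrist'):
    c,im=snap(n,sys.argv[1]+'_'+n)
    if n=='wrist':
        s,P,T=pose(); g=P+T[:,2]*r.grip_depth
        A=np.c_[-T[:,0],T[:,1],-T[:,2]]; L=finder.regions_of(n,'cap')
        m=max(L,key=lambda d:d['score'])['mask']
        sc=[]
        for dx in np.arange(-.008,.0085,.001):
            for dz in (.0604,.0624,.0644): sc.append((iou(render(c,[p@A.T+g+A[:,2]*(-dz)+dx*T[:,0] for p in capmodel()])&(np.arange(480)[:,None]<300),m&(np.arange(480)[:,None]<300)),dx,dz))
        print(max(sc))
E
python3 look.py c
```

```text
t 19.48 P [ 0.603  -0.2076  0.3244] grasp [ 0.6027 -0.2075  0.1771] 
T cols x [-0.6583  0.7527  0.002 ] y [ 0.7527  0.6583 -0.0011] z [-0.0022  0.0008 -1.    ] 
q [ 0.6359  0.8927 -0.7314  1.5802  0.6948  0.9471  0.3875] F [ 0.0276  1.3956 -1.6062] M [-0.0221  0.0303  0.0404] open 0.138 ff 29.91
delta [-0.0024 -0.0013  0.0147] tilt fix [-0.0646 -0.1148  0.    ] az 2.2893944876731074 rim z 0.1147155599789761
[ 0.6123 -0.1954  0.0002] -0.8113218357875437
[ 0.6086 -0.2129  0.0004] -0.9275638581776592
[ 0.6031 -0.2131 -0.0001] -0.8521816562778273
[ 0.6064 -0.212   0.0018] -2.322753353903562
proj tube top [318.5615 265.6439]
hole [323.8785 222.0085] [     0      0    640    480 269994]
hole->z .08 [ 0.5901 -0.1886  0.08  ] z .07 [ 0.592  -0.1906  0.07  ]
(np.float64(0.9863453815261044), np.float64(-0.003), 0.0624)
```

View pics/c_wrist.png

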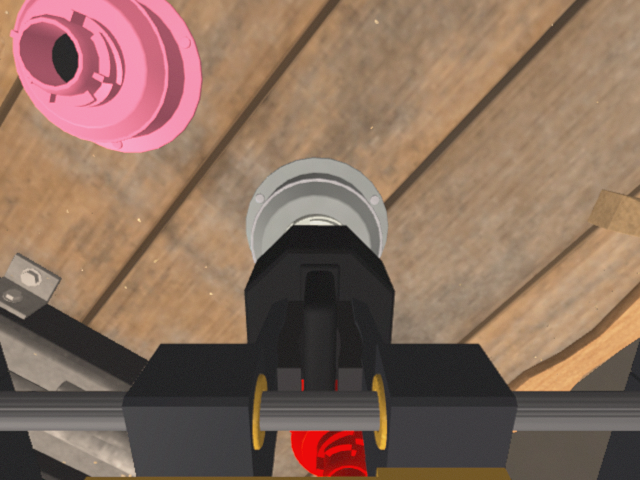

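The cap (320,290) sits nearly over the neck; the pot foot's centre is at about column 317, and the measured correction agrees with that. I fine-align and descend.

>>> play_rows(
  rows=[
    [0, -0.0018, -0.0013, 0.01, 0, 0, 0],
    [0, 0, 0, 0.012, 0, 0, 0],
    [0, 0, 0, 0.007, 0, 0, 0],
    [0, 0, 0, 0, 0, 0, 0],
  ],
)

```text
clock: 20.12
tool_pos: [0.6033, -0.2106, 0.2947]
eef_rot: [0.414, 0.91, -0.001, -0.001]
contact_force: [0.5, 0.6, -0.9]
opening: 0.137
finger_force: 29.9
```

```bash
sed -i 's/off=-.0019/off=-.0025/' t.py; python3 t.py .08
```

```text
t 20.12 P [ 0.6033 -0.2106  0.2947] grasp [ 0.6028 -0.2106  0.1474] 
T cols x [-0.6579  0.7531  0.0019] y [ 0.7531  0.6579 -0.0023] z [-0.003  -0.0001 -1.    ] 
q [ 0.6284  0.9297 -0.7073  1.5953  0.728   0.9002  0.3662] F [ 0.52    0.6411 -0.9365] M [-0.043   0.0219 -0.0052] open 0.137 ff 29.91
delta [0.0007 0.0007 0.005 ] tilt fix [-0.1329 -0.107   0.    ] az 2.288827205800222 rim z 0.08503281267623959
```

>>> play_rows(
  rows=[
    [0, 0.0005, 0.0005, 0.003, -0.1, -0.1, 0],
    [0, 0, 0, 0.003, 0, 0, 0],
    [0, 0, 0, 0.002, 0, 0, 0],
    [0, 0, 0, 0, 0, 0, 0],
  ],
)

```text
clock: 20.62
tool_pos: [0.6036, -0.21, 0.2876]
eef_rot: [0.414, 0.91, -0.0, 0.001]
contact_force: [-0.3, 0.7, -1.0]
opening: 0.136
finger_force: 29.9
```

>>> play_rows(
  rows=[
    [0, 0, 0, 0.002, 0, 0, 0],
    [0, 0, 0, 0.001, 0, 0, 0],
    [0, 0, 0, 0, 0, 0, 0],
  ],
)

```text
clock: 21.0
tool_pos: [0.6036, -0.21, 0.2847]
eef_rot: [0.414, 0.91, -0.0, 0.001]
contact_force: [-0.8, -0.2, -1.0]
opening: 0.132
finger_force: 29.9
```

>>> play_rows(
  rows=[
    [0, 0, 0, 0.002, 0, 0, 0],
    [0, 0, 0, 0.001, 0, 0, 0],
    [0, 0, 0, 0, 0, 0, 0],
  ],
)

```text
clock: 21.38
tool_pos: [0.6036, -0.21, 0.2816]
eef_rot: [0.414, 0.91, -0.0, 0.001]
contact_force: [0.2, -0.7, -0.8]
opening: 0.131
finger_force: 29.9
```

>>> play_rows(
  rows=[
    [0, 0, 0, 0.002, 0, 0, 0],
    [0, 0, 0, 0.001, 0, 0, 0],
    [0, 0, 0, 0, 0, 0, 0],
  ],
)

```text
clock: 21.75
tool_pos: [0.6036, -0.21, 0.2786]
eef_rot: [0.414, 0.91, -0.0, 0.001]
contact_force: [-0.6, 0.2, -1.1]
opening: 0.134
finger_force: 29.9
```

>>> play_rows(
  rows=[
    [0, 0, 0, 0.002, 0, 0, 0],
    [0, 0, 0, 0.001, 0, 0, 0],
    [0, 0, 0, 0, 0, 0, 0],
  ],
)

```text
clock: 22.12
tool_pos: [0.6036, -0.21, 0.2756]
eef_rot: [0.414, 0.91, -0.0, 0.001]
contact_force: [0.4, -0.1, -0.9]
opening: 0.133
finger_force: 29.9
```

>>> play_rows(
  rows=[
    [0, 0, 0, 0.001, 0, 0, 0],
    [0, 0, 0, 0.001, 0, 0, 0],
    [0, 0, 0, 0, 0, 0, 0],
  ],
)

```text
clock: 22.5
tool_pos: [0.6037, -0.2099, 0.2742]
eef_rot: [0.414, 0.91, -0.0, 0.001]
contact_force: [-1.3, -0.0, 2.4]
opening: 0.132
finger_force: 29.9
```

>>> play_rows(
  rows=[
    [0, 0, 0, 0.0007, 0, 0, 0],
    [0, 0, -0.0002, 0, 0, 0, -4],
    [0, 0, -0.0002, 0, 0, 0, -4],
    [0, 0, 0, 0, 0, 0, 0],
  ],
)

```text
clock: 23.0
tool_pos: [0.6037, -0.2101, 0.274]
eef_rot: [0.349, 0.937, 0.0, 0.001]
contact_force: [-1.3, -0.2, 6.0]
opening: 0.137
finger_force: 29.9
```

>>> play_rows(
  rows=[
    [0, 0, -0.0002, 0, 0, 0, -4],
    [0, 0, -0.0002, 0, 0, 0, -4],
    [0, 0, 0, 0, 0, 0, 0],
  ],
)

```text
clock: 23.38
tool_pos: [0.6034, -0.2105, 0.2738]
eef_rot: [0.283, 0.959, 0.0, 0.001]
contact_force: [-1.3, -0.2, 5.6]
opening: 0.131
finger_force: 29.9
```

```bash
python3 t.py .0648
```

```text
t 23.38 P [ 0.6034 -0.2105  0.2738] grasp [ 0.6038 -0.2105  0.1265] 
T cols x [-0.8398  0.5428 -0.0024] y [0.5428 0.8398 0.0011] z [ 0.0027 -0.0004 -1.    ] 
q [ 0.6503  0.9738 -0.7552  1.6071  0.8115  0.897   0.5808] F [-1.3335 -0.1722  5.6384] M [0.1265 0.244  0.0154] open 0.131 ff 29.91
delta [ 0.0014 -0.0005 -0.0007] tilt fix [ 0.0648  0.1399 -0.    ] az 2.5677891037482294 rim z 0.06410827340846718
```

>>> play_rows(
  rows=[
    [0, 0, -0.0002, 0, 0, 0, -4],
    [0, 0, -0.0002, 0, 0, 0, -4],
    [0, 0, 0, 0, 0, 0, 0],
  ],
)

```text
clock: 23.75
tool_pos: [0.6027, -0.2111, 0.2726]
eef_rot: [0.216, 0.976, -0.0, 0.0]
contact_force: [-0.4, 0.6, -1.8]
opening: 0.135
finger_force: 29.9
```

>>> play_rows(
  rows=[
    [0, 0, -0.0002, 0, 0, 0, -4],
    [0, 0, -0.0002, 0, 0, 0, -4],
    [0, 0, 0, 0, 0, 0, 0],
  ],
)

```text
clock: 24.12
tool_pos: [0.6023, -0.2116, 0.2727]
eef_rot: [0.148, 0.989, -0.0, -0.0]
contact_force: [-1.6, 0.5, -0.3]
opening: 0.135
finger_force: 29.9
```

>>> play_rows(
  rows=[
    [0, 0, -0.0002, 0, 0, 0, -4],
    [0, 0, -0.0002, 0, 0, 0, -4],
    [0, 0, 0, 0, 0, 0, 0],
  ],
)

```text
clock: 24.5
tool_pos: [0.6025, -0.2119, 0.2727]
eef_rot: [0.08, 0.997, -0.0, 0.0]
contact_force: [-1.6, -0.9, -2.2]
opening: 0.149
finger_force: 33.7
```

```bash
python3 t.py .0648
```

```text
t 24.5 P [ 0.6025 -0.2119  0.2727] grasp [ 0.6026 -0.2119  0.1254] 
T cols x [-0.9873  0.1587 -0.0005] y [ 0.1587  0.9873 -0.    ] z [ 0.0005 -0.0001 -1.    ] 
q [ 0.6919  1.0048 -0.846   1.6056  0.8859  0.9543  0.9432] F [-1.5567 -0.9119 -2.1656] M [ 0.0893  0.1687 -0.7955] open 0.149 ff 33.7
delta [ 0.0007  0.0007 -0.0018] tilt fix [-0.0024  0.0281  0.    ] az 2.982178856106543 rim z 0.06303033892511124
```

>>> play_rows(
  rows=[
    [0, 0, 0.0003, 0, 0, 0, 5],
    [0, 0, 0.0003, 0, 0, 0, 5],
    [0, 0, 0, 0.0015, 0, 0, 0],
    [0, 0, 0, 0, 0, 0, 0],
  ],
)

```text
clock: 25.0
tool_pos: [0.6029, -0.2111, 0.2715]
eef_rot: [0.163, 0.987, -0.0, 0.001]
contact_force: [0.4, -0.7, -1.2]
opening: 0.132
finger_force: 29.5
```

```bash
python3 t.py .057
```

```text
t 25.0 P [ 0.6029 -0.2111  0.2715] grasp [ 0.6031 -0.2113  0.1242] 
T cols x [-0.9466  0.3225 -0.0019] y [ 0.3225  0.9466 -0.0006] z [ 0.0016 -0.0011 -1.    ] 
q [ 0.6745  0.9938 -0.8082  1.6074  0.8601  0.9282  0.7913] F [ 0.3938 -0.7057 -1.1788] M [-0.2277 -0.0238  0.0301] open 0.132 ff 29.5
delta [0.0011 0.0002 0.0048] tilt fix [-0.0316  0.109   0.    ] az 2.8132029311909563 rim z 0.06180139722064036
```

Free and central in the entry; lower on.

>>> play_rows(
  rows=[
    [0, 0, 0, 0.001, 0, 0, 0],
    [0, 0, 0, 0.001, 0, 0, 0],
    [0, 0, 0, 0, 0, 0, 0],
  ],
)

```text
clock: 25.38
tool_pos: [0.6027, -0.2111, 0.2694]
eef_rot: [0.164, 0.986, -0.0, 0.001]
contact_force: [0.8, -0.8, -2.5]
opening: 0.132
finger_force: 29.5
```

>>> play_rows(
  rows=[
    [0, 0, 0, 0.001, 0, 0, 0],
    [0, 0, 0, 0.001, 0, 0, 0],
    [0, 0, 0, 0, 0, 0, 0],
  ],
)

```text
clock: 25.75
tool_pos: [0.6027, -0.2111, 0.2674]
eef_rot: [0.164, 0.986, -0.0, 0.001]
contact_force: [-0.4, -0.6, -0.6]
opening: 0.134
finger_force: 29.5
```

>>> play_rows(
  rows=[
    [0, 0, 0, 0.001, 0, 0, 0],
    [0, 0, 0, 0, 0, 0, 0],
  ],
)

```text
clock: 26.0
tool_pos: [0.6028, -0.2111, 0.2666]
eef_rot: [0.164, 0.986, -0.0, 0.001]
contact_force: [-0.4, -1.2, -0.5]
opening: 0.131
finger_force: 29.5
```

>>> play_rows(
  rows=[
    [0, 0, 0, 0.001, 0, 0, 0],
    [0, 0, 0, 0, 0, 0, 0],
  ],
)

```text
clock: 26.25
tool_pos: [0.6028, -0.211, 0.2663]
eef_rot: [0.164, 0.986, -0.0, 0.001]
contact_force: [-2.8, -1.4, 4.7]
opening: 0.134
finger_force: 29.5
```

```bash
python3 t.py .056
```

```text
t 26.25 P [ 0.6028 -0.211   0.2663] grasp [ 0.603  -0.2111  0.119 ] 
T cols x [-0.9462  0.3235 -0.0017] y [ 0.3235  0.9462 -0.0006] z [ 0.0015 -0.0011 -1.    ] 
q [ 0.6725  1.0002 -0.8038  1.6101  0.8667  0.9205  0.785 ] F [-2.8052 -1.4199  4.7242] M [-0.1801  0.3873 -0.0422] open 0.134 ff 29.5
delta [0.001  0.0002 0.0006] tilt fix [-0.0323  0.0993  0.    ] az 2.8121432271147984 rim z 0.0566109450246287
```

>>> play_rows(
  rows=[
    [0, 0, 0.0002, 0.0002, 0, 0, 4],
    [0, 0, 0.0002, 0.0004, 0, 0, 4],
    [0, 0, 0.0002, 0.0004, 0, 0, 4],
    [0, 0, 0, 0, 0, 0, 0],
  ],
)

```text
clock: 26.75
tool_pos: [0.6037, -0.2105, 0.2653]
eef_rot: [0.266, 0.964, -0.0, 0.002]
contact_force: [0.5, 0.1, 2.7]
opening: 0.136
finger_force: 29.7
```

```bash
python3 t.py .055
```

```text
t 26.75 P [ 0.6037 -0.2105  0.2653] grasp [ 0.6042 -0.2106  0.118 ] 
T cols x [-0.8587  0.5125 -0.0036] y [0.5125 0.8587 0.0009] z [ 0.0035 -0.0011 -1.    ] 
q [ 0.6507  0.9873 -0.7568  1.6105  0.8309  0.8889  0.602 ] F [0.4725 0.0913 2.715 ] M [-0.4128 -0.2312 -0.0011] open 0.136 ff 29.66
delta [ 0.0018 -0.0006  0.0006] tilt fix [ 0.0494  0.2067 -0.    ] az 2.6035307148672517 rim z 0.05555987720697535
```

Good: 12° gave about 1 mm down with little force. Continue.

>>> play_rows(
  rows=[
    [0, 0, 0.0002, 0.0004, 0, 0.1, 4],
    [0, 0, 0.0002, 0.0004, 0, 0.1, 4],
    [0, 0, 0.0002, 0.0004, 0, 0, 4],
    [0, 0, 0, 0, 0, 0, 0],
  ],
)

```text
clock: 27.25
tool_pos: [0.6039, -0.2101, 0.2639]
eef_rot: [0.365, 0.931, 0.0, -0.0]
contact_force: [1.4, -1.2, 3.5]
opening: 0.13
finger_force: 29.7
```

```bash
python3 t.py .054
```

```text
t 27.25 P [ 0.6039 -0.2101  0.2639] grasp [ 0.6039 -0.21    0.1166] 
T cols x [-0.7341  0.679   0.0005] y [0.679  0.7341 0.0007] z [ 0.0001  0.0009 -1.    ] 
q [ 0.6287  0.9761 -0.7096  1.6101  0.7887  0.8629  0.425 ] F [ 1.388  -1.1644  3.4597] M [-0.4743 -0.2872  0.0051] open 0.13 ff 29.74
delta [ 0.001  -0.0007  0.0002] tilt fix [ 0.0414 -0.0275  0.    ] az 2.395127987858744 rim z 0.05418645183870495
```

>>> play_rows(
  rows=[
    [0, 0, 0.0002, 0.0004, 0, 0, 4],
    [0, 0, 0.0002, 0.0004, 0, 0, 4],
    [0, 0, 0.0002, 0.0004, 0, 0, 4],
    [0, 0, 0, 0, 0, 0, 0],
  ],
)

```text
clock: 27.75
tool_pos: [0.6042, -0.2094, 0.2627]
eef_rot: [0.46, 0.888, 0.001, -0.0]
contact_force: [0.7, -0.1, 5.5]
opening: 0.134
finger_force: 29.9
```

>>> play_rows(
  rows=[
    [0, 0, 0.0002, 0.0004, 0, 0, 4],
    [0, 0, 0.0002, 0.0004, 0, 0, 4],
    [0, 0, 0, 0, 0, 0, 0],
  ],
)

```text
clock: 28.12
tool_pos: [0.6045, -0.209, 0.2619]
eef_rot: [0.521, 0.854, 0.001, -0.001]
contact_force: [1.1, -1.2, 6.2]
opening: 0.13
finger_force: 29.9
```

```bash
python3 t.py .052
```

```text
t 28.12 P [ 0.6045 -0.209   0.2619] grasp [ 0.6045 -0.2088  0.1146] 
T cols x [-0.4581  0.8889  0.0016] y [0.8889 0.4581 0.0006] z [-0.0002  0.0017 -1.    ] 
q [ 0.5877  0.9573 -0.6259  1.6118  0.7159  0.8149  0.1309] F [ 1.1067 -1.202   6.152 ] M [-0.3239 -0.2317 -0.0819] open 0.13 ff 29.87
delta [ 0.0001 -0.0012  0.0002] tilt fix [ 0.0321 -0.0919  0.    ] az 2.0466688500474923 rim z 0.05219739459132945
```

>>> play_rows(
  rows=[
    [0, 0, 0.0002, 0.0003, 0, 0, 4],
    [0, 0, 0.0002, 0.0004, 0, 0, 4],
    [0, 0, 0, 0, 0, 0, 0],
  ],
)

```text
clock: 28.5
tool_pos: [0.6049, -0.209, 0.2611]
eef_rot: [0.579, 0.816, 0.001, -0.001]
contact_force: [1.9, -0.5, 4.7]
opening: 0.135
finger_force: 29.9
```

>>> play_rows(
  rows=[
    [0, 0, 0.0002, 0.0004, 0, 0, 4],
    [0, 0, 0.0002, 0.0004, 0, 0, 3],
    [0, 0, 0, 0, 0, 0, 0],
  ],
)

```text
clock: 28.88
tool_pos: [0.6055, -0.2088, 0.2603]
eef_rot: [0.627, 0.779, 0.001, -0.0]
contact_force: [2.8, -0.3, 5.6]
opening: 0.135
finger_force: 29.9
```

```bash
python3 t.py .050
```

```text
t 28.88 P [ 0.6055 -0.2088  0.2603] grasp [ 0.6055 -0.2086  0.113 ] 
T cols x [-0.213   0.9771  0.0016] y [0.9771 0.213  0.0007] z [ 0.0003  0.0017 -1.    ] 
q [ 0.5549  0.9452 -0.5602  1.612   0.6562  0.7801 -0.0833] F [ 2.7889 -0.3085  5.6494] M [-0.238  -0.5927  0.0014] open 0.135 ff 29.9
delta [-0.0002 -0.0016  0.0006] tilt fix [ 0.0379 -0.0912  0.    ] az 1.785432011903092 rim z 0.0505721877487819
```

>>> play_rows(
  rows=[
    [0, 0, 0.0001, 0.0003, 0, 0, 3],
    [0, 0, 0.0001, 0.0003, 0, 0, 2],
    [0, 0, 0, 0, 0, 0, 0],
  ],
)

```text
clock: 29.25
tool_pos: [0.6056, -0.2088, 0.2597]
eef_rot: [0.661, 0.751, 0.001, -0.001]
contact_force: [2.3, 0.6, 6.0]
opening: 0.135
finger_force: 29.9
```

```bash
python3 t.py .050
```

```text
t 29.25 P [ 0.6056 -0.2088  0.2597] grasp [ 0.6056 -0.2085  0.1124] 
T cols x [-0.1268  0.9919  0.0017] y [0.9919 0.1268 0.0004] z [ 0.0002  0.0017 -1.    ] 
q [ 0.5437  0.9414 -0.5379  1.6124  0.6351  0.7691 -0.1539] F [2.308  0.6478 6.0086] M [-0.2537 -0.499   0.0141] open 0.135 ff 29.91
delta [-0.0003 -0.0015  0.    ] tilt fix [ 0.0223 -0.0966  0.    ] az 1.6979689582054098 rim z 0.05004597110142932
```

>>> play_rows(
  rows=[
    [0, 0, 0.0001, 0.0003, 0, 0, 3],
    [0, 0, 0, 0, 0, 0, 0],
  ],
)

```text
clock: 29.5
tool_pos: [0.6057, -0.2089, 0.2596]
eef_rot: [0.68, 0.733, 0.001, -0.0]
contact_force: [1.0, -1.5, 6.7]
opening: 0.134
finger_force: 29.9
```

```bash
python3 t.py .050
```

```text
t 29.5 P [ 0.6057 -0.2089  0.2596] grasp [ 0.6057 -0.2087  0.1123] 
T cols x [-0.0744  0.9972  0.0015] y [0.9972 0.0744 0.0003] z [ 0.0002  0.0015 -1.    ] 
q [ 0.537   0.939  -0.5243  1.6125  0.622   0.7627 -0.1959] F [ 0.9803 -1.4716  6.7267] M [-0.1993 -0.4467 -0.0028] open 0.134 ff 29.89
delta [-0.0002 -0.0014 -0.0001] tilt fix [ 0.017  -0.0846  0.    ] az 1.6452477703974973 rim z 0.049884659463920386
```

>>> play_rows(
  rows=[
    [0, 0, 0.0001, 0.0004, 0, 0, 3],
    [0, 0, 0, 0, 0, 0, 0],
  ],
)

```text
clock: 29.75
tool_pos: [0.6059, -0.209, 0.2596]
eef_rot: [0.699, 0.715, 0.001, -0.0]
contact_force: [1.1, -1.0, 9.5]
opening: 0.132
finger_force: 29.9
```

```bash
python3 t.py .050
```

```text
t 29.75 P [ 0.6059 -0.209   0.2596] grasp [ 0.6059 -0.2088  0.1123] 
T cols x [-0.0222  0.9998  0.0011] y [0.9998 0.0222 0.0006] z [ 0.0005  0.0011 -1.    ] 
q [ 0.5302  0.9364 -0.5108  1.6125  0.6091  0.7565 -0.2376] F [ 1.0693 -0.9902  9.48  ] M [-0.1734 -0.3393  0.0972] open 0.132 ff 29.91
delta [-0.0001 -0.0015 -0.0001] tilt fix [ 0.0317 -0.0618  0.    ] az 1.5930156949287428 rim z 0.04988046329151587
```

The cap is home: its height no longer falls, the downward force is rising, and the rim reads 0.050. Release.

>>> play_rows(
  rows=[
    [0, 0, 0, -0.0008, 0, 0, 0],
    [60, 0, 0, 0, 0, 0, 0],
    [60, 0, 0, 0, 0, 0, 0],
    [60, 0, 0, 0, 0, 0, 0],
    [60, 0, 0, 0, 0, 0, 0],
    [60, 0, 0, 0, 0, 0, 0],
  ],
)

```text
clock: 30.5
tool_pos: [0.6052, -0.209, 0.2593]
eef_rot: [0.7, 0.714, -0.0, -0.001]
contact_force: [-1.1, 0.4, -0.2]
opening: 0.597
finger_force: 0.0
```

>>> play_rows(
  rows=[
    [60, 0, 0, -0.02, 0, 0, 0],
    [60, 0, 0, -0.03, 0, 0, 0],
    [60, 0, 0, -0.03, 0, 0, 0],
    [60, 0, 0, -0.03, 0, 0, 0],
    [60, 0, 0, 0, 0, 0, 0],
  ],
)

```text
clock: 31.12
tool_pos: [0.6064, -0.209, 0.3732]
eef_rot: [0.7, 0.714, 0.002, 0.002]
contact_force: [0.7, -0.0, -0.5]
opening: 0.601
finger_force: 0.0
```

```bash
python3 - <<'E'
from h import *
from scipy.optimize import minimize
s,P,T=show()
obs=[]
for n in('wrist','scene'):
    c,im=snap(n,'e_'+n); L=finder.regions_of(n,'cap')
    if L: obs.append((c,max(L,key=lambda d:d['score'])['mask']))
def cp(v):
    A=Ro.from_euler('z',v[3]).as_matrix(); return [p@A.T+v[:3] for p in capmodel()]
f=lambda v:-sum(iou(render(c,cp(v)),d) for c,d in obs)
v0=np.array([.605,-.211,.05,-1.55]); b=minimize(f,v0,method='Nelder-Mead',options=dict(initial_simplex=[v0,v0+[.006,0,0,0],v0+[0,.006,0,0],v0+[0,0,.006,0],v0+[0,0,0,.2]],xatol=1e-5)); print(b.x,b.fun,len(obs))
E
```

```text
t 31.12 P [ 0.6064 -0.209   0.3732] grasp [ 0.6071 -0.209   0.226 ] 
T cols x [-0.0195  0.9998 -0.    ] y [0.9998 0.0195 0.005 ] z [ 0.005   0.0001 -1.    ] 
q [ 0.5692  0.7978 -0.5902  1.5349  0.5068  0.9602 -0.1548] F [ 0.6667 -0.0133 -0.504 ] M [-0.0958  0.0888  0.0289] open 0.601 ff 0.0
[ 0.6059 -0.2117  0.0473 -1.6062] -1.884002404462586 2
```

View pics/e_wrist.png

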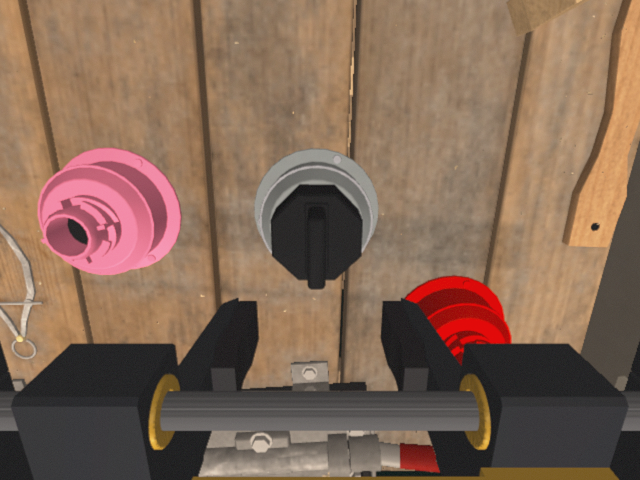

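The cap (317,235) sits level and centred on the grey pot, released, and nothing touches it. I hand the job in.

```bash
python3 -c "
from plant import r
print(r.finish_job())"
```

```text
the job is handed in; nothing more can be done
None
```

The cap was stood upright on the bench, picked up again by its bar, turned backward until it dropped in, and screwed home on the grey pot, then released; the job is handed in (no verdict was shown).

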